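Drive the seized pin out of the bushing and pack the drift away

TASK

Take the drift out of the open tool case and push it through the slotted bushing in the holder so that the seized pin comes out of the far end and drops into the catch tray; never touch the pin itself with the gripper. Then lay the drift back in the case, let go of it, close the lid fully and last of all swing the hasp all the way down over the catch. Leave the other things on the bench where they are.

Things in the scene. Friction and masses are not known exactly. Their poses are not given: they have to be found in the camera images.
- case: Grey sheet-steel tool case, fixed to the bench: 180 (x) x 220 (y) x 70 high, walls and floor 5. Origin: centre of its underside; x points from its front (towards the robot) to its hinged rim, z up. The drift lies on its floor along y, tip towards -y, some 30 in front of the middle. A catch 8 wide stands out 8 mm from the middle of the front face at height 37.
- lid (a joint): Lid hinge, rad. 0 = shut; grows as the lid opens up and away from the robot, limit 2.1. Starts open, leaning back past upright. The lid is a plate 180 (hinge to front edge) x 220 x 6 thick, 0.2 kg; a stiff hinge (0.3 N m) keeps it where it is left, so it must be pushed the whole way.
- lid_hinge (a point): On the lid's hinge axis, middle of the case's far rim: at x = +90, y = 0, z = 70 in the case frame. The axis is the case's y. Its attitude is the lid's: x points from the lid's front edge to the hinge, z to the outer side of the lid (up when shut); the lid plate fills z = 0 to 6.
- lid_edge (a point): Middle of the front edge of the lid, on its outer face, 180 from the hinge.
- hasp (a joint): Hasp hinge, rad. 0 = swung fully down against the front of the case, the catch in its slot (once the lid is shut). Grows as it swings outward (pi/2 = straight out from the lid's front edge, in the lid's plane) and up, limit 2.6. Starts standing out; a slightly stiff hinge (0.05 N m) keeps it where it is left.
- hasp_hinge (a point): On the hasp's hinge axis (parallel to the case's y), middle of the lid's front edge; with the lid shut at x = -94, y = 0, z = 73 in the case frame. Its attitude is the hasp's: strap along -z, tab pointing to -x. Steel strap 30 wide, 3 thick, 56 long from the axis, with a slot 12 wide from 23 to 43 from the axis.
- hasp_tab (a point): Centre of the outer face of the tab, a block 24 wide and 16 high at the free end of the strap; at (-24, 0, -48) in the hasp's own frame, origin on its hinge axis. With the hasp down the tab points from the case towards the robot.
- drift: Drift (push-out punch), 0.25 kg: a square dark steel handle 60 long, 28 x 28, with a straight round shank 16 in diameter and 115 long; 175 in all. Origin: centre of the handle; x points along the shank to the tip, z up as it lies. Lying in the case its origin is 19 above the bench (14 above the case floor).
- drift_tip (a point): End of the drift's shank, 145 from the middle of the handle.
- holder: Green holder bolted to the bench with a steel bushing tube clamped level on top. Origin: on the bench below the middle of the tube; x is the tube's axis in the direction in which the pin must be pushed (to the tray), z up. Tube: x = -40 to 40, outside diameter 44, bore 28, axis 95 above the bench, a slot about 12 wide along its top shows the pin. Clamp cheeks reach y = +-32, z = 107.
- bore_in (a point): Centre of the entry mouth of the bore, on its axis, 95 above the bench.
- bore_out (a point): Centre of the exit mouth of the bore, above the tray's edge.
- tray (a point): Centre of the floor of the aluminium catch tray at the tube's exit end, 4 above the bench; axes as the holder's. The tray is 150 (x) x 110 (y), walls 4 thick and 40 high, and is part of the holder.
- pin: Seized pin: plain dark steel cylinder, diameter 26, 60 long, about 0.2 kg, wholly inside the tube about its middle at the start. Origin: its centre; x along it. It sits tight, needing 9 to 18 N of push, and slides more easily once its rear end has passed the middle. It drops into the tray by itself by the time the drift's tip is level with the exit mouth or a little past it.
- bearing: Bystander: steel bearing ring, outside diameter 72, 22 high. Origin: centre of its underside.
- carton: Bystander: cardboard carton 90 x 130 x 60 high. Origin: centre of its underside.
- spray: Bystander: blue can, diameter 54, 120 high. Origin: centre of its underside.
- spanner: Bystander: spanner 180 long lying flat. Origin: under its middle.
There are look-alikes about, which are no part of the job. What is shaped like the pin but purple is not meant.

How it is judged:
On the way, in this order (a step that is already met when the one before it is completed fails the run):
1. the drift is lifted clear of the case floor (z of drift in the frame of case above 0.08 m), for 0.1 s.
2. the tip of the drift is in the bore, past its middle (x of drift_tip in the frame of holder between 0 and 0.08 m and y of drift_tip in the frame of holder between -0.014 and 0.014 m and z of drift_tip in the frame of holder between 0.081 and 0.109 m and angle between the x axis of drift and the x axis of holder, either way round below 0.25 rad), for 0.05 s.
3. the pin lies in the catch tray (x of pin in the frame of tray between -0.075 and 0.075 m and y of pin in the frame of tray between -0.055 and 0.055 m and z of pin in the frame of tray below 0.045 m), for 0.2 s.
4. the drift is back on the floor of the case and released (x of drift in the frame of case between -0.09 and 0.09 m and y of drift in the frame of case between -0.11 and 0.11 m and z of drift in the frame of case below 0.03 m and z of drift_tip in the frame of case below 0.05 m and contact force between the fingers and drift below 0.2 N), for 0.1 s.
5. the lid is shut (value of joint lid below 0.05 rad), for 0.1 s.
6. the hasp is down over the catch (value of joint hasp below 0.12 rad), for 0.1 s.
At the end, for the whole second after the job is handed in: Pin at rest in the catch tray (centre within its walls, under 45 mm above its floor); drift lying in the case (handle centre under 30 mm, tip under 50 mm above the case's underside); lid shut within 0.05 rad; hasp down within 0.12 rad (all of step 3 and linear speed of each of pin, drift below 0.05 m/s and x of drift in the frame of case between -0.09 and 0.09 m and y of drift in the frame of case between -0.11 and 0.11 m and z of drift in the frame of case below 0.03 m and z of drift_tip in the frame of case below 0.05 m and value of joint lid below 0.05 rad and value of joint hasp below 0.12 rad); the robot touches nothing.
It fails at once if the gripper touches the pin (contact force between the fingers and pin above 0.5 N).
It fails at once if a bystander is moved more than 40 mm (distance of any of bearing, carton, spray, spanner from where it was at the start of the episode above 0.04 m).
It also fails if it takes over 72 s, if anything falls off the work surface, if the arm or the gripper's body presses on something with over 40 N, if the wrist force passes 120 N, or if a joint passes its speed limit or range.

ROBOT

A 7-joint arm with a two-finger parallel gripper is mounted at the origin on the work surface. World frame = base frame: x ahead of the robot, y to its left, z up, the work surface at z = 0. Lengths are in m, angles in rad, forces in N, time in s.
With the tool pointing down it reaches from about 0.4 to 0.875 m from the base axis. Payload 6.5 kg.
Tool frame: the origin (TCP) lies midway between the tips of the shut fingers; the grasp point (between the pads) lies 19 mm behind it; z points along the fingers, y is the line along which they close (so a half turn about z gives the same grasp; the last joint's range is limited). The gripper opens to 88 mm and grips with 3 to 60 N. Pads are 18 mm wide; open, the fingers measure 123 mm over their backs; the gripper's body (75 mm by 187 mm) begins 45 mm behind the grasp point.
Start: joints at [1.208, 0.536, -0.004, 1.538, 0.003, 1.067, -0.071], TCP at [0.19, -0.622, 0.239] pointing down, gripper open.
Joint ranges: [-2.7, 2.7], [-0.37, 2.16], [-1.27, 1.26], [0.24, 2.4], [-1.31, 4.45], [0.19, 1.91], [-2.76, 2.76]. Speed limits (rad/s): [2.39, 2.39, 3.14, 3.14, 3.14, 3.14, 3.14].

INTERFACE

Orientations are given as a 3x3 rotation matrix whose columns are the frame's x, y, z axes.
In Python, from bench import sensors, optics, arm gives the robot as it stands.
- The arm moves only by the tool jog_arm, never from a script. Its argument "moves" is one flat list of numbers, 7 for each row, row after row: the shift along the tool's x, y, z in mm, then the turn, a rotation vector about the tool's x, y, z in rad, then the opening, from -1 (shut) to 1 (fully open). In form: [x, y, z, wx, wy, wz, claw, x, y, z, wx, wy, wz, claw, ...]. A call has 1 to 8 rows; each row shifts and turns the commanded pose from where the row before left it, along the tool's axes as they then stand; what a row does not reach is not made up. A row lasts 1/12 s, in which the tool goes at most 41.7 mm and 7.16 degrees, less where a joint would pass 70% of its speed; a pose out of reach is approached as far as the arm can. A call is refused whole if a number of a shift passes 41.7 or a number of a turn 0.125, either way. A call with a gripper value outside its range is refused whole. The fingers move at their own pace and stop on an object; the grip force is fixed at half the most. Time passes only in rows, so rows that do not move let the fingers close. It gives the time, the measured TCP pose, the force, the opening and the grip force at its end, in the units of the state.
- sensors.get_obs(): the state, without advancing time (a new reading comes with each control period).
- optics.read_camera(name): name is "scene" or "top"; returns a dict with "color" (480x640x3 uint8, red, green, blue), "fx", "fy", "cx", "cy" (pixels), "view" (4x4, takes a point from world to camera coordinates). Camera axes: x right, y up, looking along -z (the intrinsics and any distortion apply to the point x, -y, -z); pixel columns grow to the right and rows downward; lengths in m; the calibration is good to about 2 mm. A picture is of the moment at which its call begins. There is no depth.
- arm.sign_off(): hands the job in; it is judged then, once.
The state is a dict: "t": time; "qpos": joint angles; "dq": joint speeds; "joint_efforts": joint torques, N m; "ee_pos": TCP position; "tool_rot": TCP orientation; "wrist_force": force on the tool from outside, world axes, zero at the start; "torque": the same for the moment, N m; "grip_width": finger opening in m; "grasp_force": force on a finger pad.
Only numpy, scipy, OpenCV 4.12 (cv2) and the standard library are available. Lean on these libraries where they do the work, as an engineer would, in place of code of your own. Each camera call takes 0.05 s, during which the arm holds its last target. There are 200 camera calls.

## Working session

There is one attempt and no reset: what is moved stays moved. The work goes in short steps, Python scripts to look and compute and a tool call to move; the robot and the scene stay as the last step left them, time stands still between calls to the robot, and variables do not carry over. Pictures are saved under pics/ and viewed, at most 10 in all, crops included, and the job is handed in when it is done.

Besides the shell and the picture viewer there is one more tool, called after "Request:" as name(argument=value, ...) on one line, values as JSON. jog_arm: Moves the arm, as the interface text tells. Its arguments: {"type":"object","properties":{"moves":{"type":"array"}},"required":["moves"]}

```bash
ls; mkdir -p pics
python3 - <<'E'
from bench import sensors, optics, arm
import cv2,numpy as np
o=sensors.get_obs();print(o)
for n in("scene","top"):
    c=optics.read_camera(n);cv2.imwrite(f"pics/{n}0.png",c["color"][:,:,::-1]);np.savez(f"{n}0.npz",**c)
    print(n,[k for k in c if k!="color"],c["fx"],c["fy"],c["cx"],c["cy"],np.round(c["view"],4).tolist())
E
```

```text
pics
{'t': 0.0, 'qpos': array([ 1.20780953,  0.5371751 , -0.00444875,  1.5388777 ,  0.00264437,
        1.06728395, -0.07121731]), 'dq': array([-0.00155658,  0.00085717,  0.00135797, -0.00040258, -0.00073344,
        0.00222542, -0.00090583]), 'joint_efforts': array([ 4.14865408e-04, -5.70967841e+01,  9.90993083e-01, -2.51601148e+01,
       -5.63047046e-02,  1.79433619e-02,  1.71119432e-04]), 'ee_pos': array([ 0.18988816, -0.62099863,  0.23783142]), 'tool_rot': array([[ 9.56256269e-01,  2.92529506e-01, -6.60484592e-04],
       [ 2.92530207e-01, -9.56254930e-01,  1.60838871e-03],
       [-1.61090492e-04, -1.73124348e-03, -9.99998488e-01]]), 'wrist_force': array([ 0.6622711 ,  0.21078722, -0.03643912]), 'torque': array([ 0.02028337,  0.02761262, -0.0274984 ]), 'grasp_force': 0.0, 'grip_width': 0.08848039222998592}
scene ['fx', 'fy', 'cx', 'cy', 'view'] 485.3381988655094 485.3381988655094 322.70641997870746 230.08585275518593 [[-0.8761, 0.4819, 0.0168, 0.5042], [-0.3426, -0.6466, 0.6815, 0.1847], [0.3393, 0.5913, 0.7316, -1.1751], [0.0, 0.0, 0.0, 1.0]]
top ['fx', 'fy', 'cx', 'cy', 'view'] 463.9102587715856 463.9102587715856 320.07954480512353 234.08929673470809 [[-0.0118, -0.9996, -0.0247, 0.0556], [0.996, -0.0139, 0.088, -0.5832], [-0.0884, -0.0236, 0.9958, -1.0529], [0.0, 0.0, 0.0, 1.0]]
```

View pics/scene0.png

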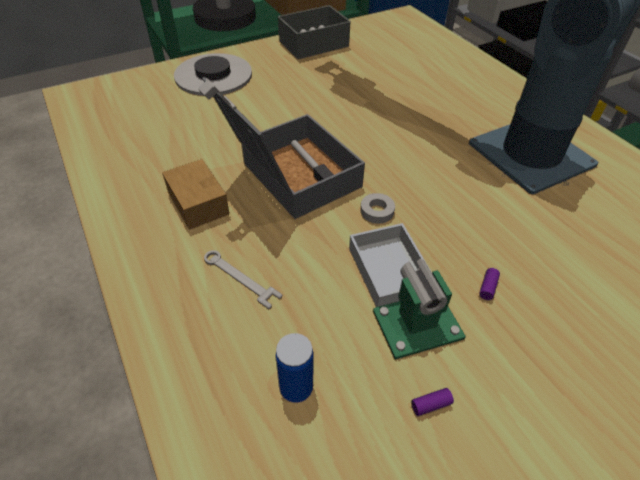

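View pics/top0.png

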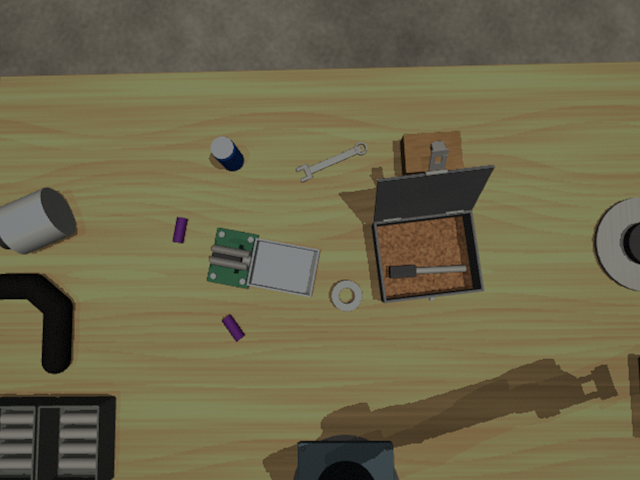

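The scene view shows the case (~300,165) with its lid open, and the holder (~425,290) with its tray. In the top view the drift lies at about (390..466,270), the tube at (212..250,257) and the tray at (284,268). I'll enlarge both views.

```bash
cat > h.py <<'E'
import numpy as np,cv2
def load(n): return dict(np.load(n+".npz"))
def pix(c,P):
    p=np.atleast_2d(P)@c["view"][:3,:3].T+c["view"][:3,3]
    return np.c_[c["cx"]+c["fx"]*p[:,0]/-p[:,2], c["cy"]-c["fy"]*p[:,1]/-p[:,2]]
def ray(c,u,v):
    R=c["view"][:3,:3];o=-R.T@c["view"][:3,3]
    d=R.T@np.array([(u-c["cx"])/c["fx"],-(v-c["cy"])/c["fy"],-1.]);return o,d
def atz(c,u,v,z):
    o,d=ray(c,u,v);return o+d*(z-o[2])/d[2]
def pose(x,y,th,P):
    P=np.atleast_2d(np.array(P,float));k,s=np.cos(th),np.sin(th)
    return np.c_[x+k*P[:,0]-s*P[:,1],y+s*P[:,0]+k*P[:,1],P[:,2]]
E
python3 - <<'E'
from h import *
t=load("top0")["color"][:,:,::-1]
a=cv2.resize(t[125:310,360:500],None,fx=3.2,fy=3.2,interpolation=cv2.INTER_CUBIC)  #448x592
b=cv2.resize(t[220:300,200:325],None,fx=2.8,fy=2.8,interpolation=cv2.INTER_CUBIC)
s=load("scene0")["color"][:,:,::-1]
d=cv2.resize(s[220:360,340:470],None,fx=2.6,fy=2.6,interpolation=cv2.INTER_CUBIC)
im=np.zeros((600,800,3),np.uint8);im[:a.shape[0],:448]=a;im[:b.shape[0],450:450+b.shape[1]]=b[:, :350];im[230:230+d.shape[0],450:450+d.shape[1]]=d[:370]
cv2.imwrite("pics/crop1.png",im)
E
```

```text
(no output)
```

View pics/crop1.png

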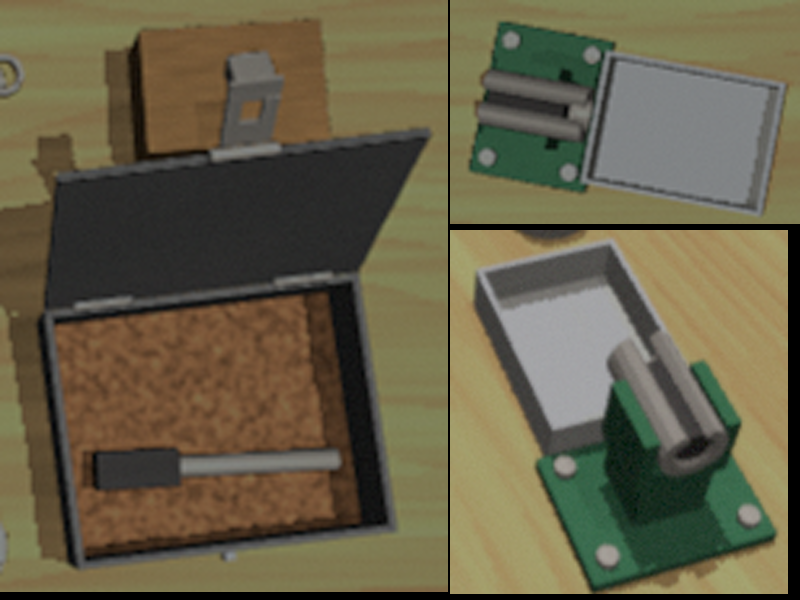

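The enlarged crop gives clear corners: case rim at (80,566), (396,530), (357,280), (45,315), the drift handle at (97..181,450..488) with its tip at (340,460), the tray rim, and the tube with its mouth at (692,450). I'll fit poses to these.

```bash
cat > fit.py <<'E'
from h import *
from scipy.optimize import least_squares
T=load("top0");S=load("scene0")
A=lambda x,y:(360+x/3.2,125+y/3.2)
B=lambda x,y:(200+(x-450)/2.8,220+y/2.8)
D=lambda x,y:(340+(x-450)/2.6,220+(y-230)/2.6)
# case: x to hinge (away), y left (world +y)
cp=np.array([A(80,566),A(396,530),A(357,280),A(45,315)]);cm=[[-.09,.11,.07],[-.09,-.11,.07],[.09,-.11,.07],[.09,.11,.07]]
f=lambda p:(pix(T,pose(*p,cm))-cp).ravel()
r=least_squares(f,[.6,-.2,0]);print("case",r.x.round(4),r.fun.round(1))
# drift
for n,a,z in[("hl",A(98,470),.033),("hr",A(180.5,467.5),.033),("tip",A(340,460),.022)]:print(n,atz(T,*a,z).round(4))
tp=np.array([B(605,54),B(786,85),B(761,213),B(584,181)])
ep=np.array([B(479,103),B(588,116)]);sp=np.array([D(692,450)])
def g(p):
    o=p[3]
    tm=[[o-.075,.055,.042],[o+.075,.055,.042],[o+.075,-.055,.042],[o-.075,-.055,.042]]
    return np.r_[(pix(T,pose(*p[:3],tm))-tp).ravel(),(pix(T,pose(*p[:3],[[-.04,0,.11],[.04,0,.11]]))-ep).ravel(),(pix(S,pose(*p[:3],[[-.04,0,.095]]))-sp).ravel()]
r=least_squares(g,[.6,.2,-1.6,.11]);print("holder",r.x.round(4),r.fun.round(1))
E
python3 fit.py
```

```text
case [ 0.5263 -0.1919  0.1056] [-0.8  1.5  0.5  1.1  0.6 -1.8 -0.3 -0.9]
hl [ 0.4942 -0.1124  0.033 ]
hr [ 0.4953 -0.1712  0.033 ]
tip [ 0.4994 -0.2875  0.022 ]
holder [ 0.5267  0.2412 -1.7503  0.1108] [ 0.2 -0.8 -0.1 -1.1  0.7  1.  -0.9  1.3  0.9 -1.5 -1.5  0.1  0.5 -1. ]
```

Request:
jog_arm(moves=[0,0,0,0,0,-0.1185,0.1,0,0,0,0,0,-0.1185,0.1,0,0,0,0,0,-0.1185,0.1,0,0,0,0,0,-0.1185,0.1,0,0,0,0,0,-0.1185,0.1,0,0,0,0,0,-0.1185,0.1,0,0,0,0,0,-0.1185,0.1,0,0,0,0,0,-0.1185,0.1])

```text
t: 0.77
ee_pos: [0.1899, -0.6213, 0.2382]
tool_rot: [[0.315, 0.949, -0.0], [0.949, -0.315, 0.001], [0.001, -0.001, -1.0]]
wrist_force: [-0.5, -0.4, -0.2]
grip_width: 0.0482
grasp_force: 0.0
```

Request:
jog_arm(moves=[0,0,0,0,0,-0.1185,0.1,0,0,0,0,0,-0.1185,0.1,0,0,0,0,0,-0.1185,0.1,0,0,0,0,0,0,0.1])

```text
t: 1.1
ee_pos: [0.1898, -0.6213, 0.2382]
tool_rot: [[-0.033, 0.999, -0.0], [0.999, 0.033, 0.001], [0.001, -0.0, -1.0]]
wrist_force: [-0.4, -0.1, 0.2]
grip_width: 0.0486
grasp_force: 0.0
```

```bash
cat > go.py <<'E'
# usage: go.py x y z [tool-x azimuth]  -> needed shift in tool axes (mm), yaw about tool z
import sys,numpy as np
from bench import sensors
o=sensors.get_obs();R=o["tool_rot"];a=[float(v) for v in sys.argv[1:]]
print("t",round(o["t"],2),"pos",o["ee_pos"].round(4),"az",np.arctan2(R[1,0],R[0,0]).round(4),"z",R[:,2].round(4),"q",o["qpos"].round(2),"F",o["wrist_force"].round(1),"w",round(o["grip_width"],4))
if a:
    print("shift mm",((R.T@(np.array(a[:3])-o["ee_pos"]))*1e3).round(1))
    if len(a)>3: print("wz",round(-(a[3]-np.arctan2(R[1,0],R[0,0])),4))
E
python3 go.py .495 -.150 .16 1.60
```

```text
t 1.1 pos [ 0.1898 -0.6213  0.2382] az 1.6042 z [-2.e-04  1.e-03 -1.e+00] q [ 1.41  0.56 -0.3   1.52  0.17  1.09  1.11] F [-0.4 -0.1  0.2] w 0.0486
shift mm [460.8 320.8  78.6]
wz 0.0042
```

Request:
jog_arm(moves=[28.8,20,0,0,0,0,0.1,28.8,20,0,0,0,0,0.1,28.8,20,0,0,0,0,0.1,28.8,20,0,0,0,0,0.1,28.8,20,0,0,0,0,0.1,28.8,20,0,0,0,0,0.1,28.8,20,0,0,0,0,0.1,28.8,20,0,0,0,0,0.1])

```text
t: 1.77
ee_pos: [0.3437, -0.385, 0.2387]
tool_rot: [[-0.025, 1.0, -0.0], [1.0, 0.025, 0.0], [0.0, -0.0, -1.0]]
wrist_force: [-0.1, -0.3, -0.9]
grip_width: 0.0485
grasp_force: 0.0
```

Request:
jog_arm(moves=[28.8,20,9,0,0,0,0.1,28.8,20,9,0,0,0,0.1,28.8,20,9,0,0,0,0.1,28.8,20,9,0,0,0,0.1,28.8,20,9,0,0,0,0.1,28.8,20,9,0,0,0,0.1,28.8,20,9,0,0,0,0.1,28.8,20,9,0,0,0,0.1])

```text
t: 2.43
ee_pos: [0.4969, -0.1501, 0.1662]
tool_rot: [[-0.025, 1.0, -0.0], [1.0, 0.025, -0.0], [-0.0, -0.0, -1.0]]
wrist_force: [0.7, -0.1, 0.5]
grip_width: 0.0482
grasp_force: 0.0
```

Request:
jog_arm(moves=[0,0,0,0,0,0,0.1])

```text
t: 2.52
ee_pos: [0.4992, -0.1436, 0.1657]
tool_rot: [[-0.035, 0.999, 0.001], [0.999, 0.035, 0.005], [0.005, 0.001, -1.0]]
wrist_force: [-0.6, -0.1, -0.1]
grip_width: 0.0482
grasp_force: 0.0
```

```bash
python3 go.py .495 -.150 .014 1.60
```

```text
t 2.52 pos [ 0.4992 -0.1436  0.1657] az 1.6059 z [ 0.0011  0.0047 -1.    ] q [ 0.57  0.46 -0.47  1.92  0.27  0.82 -0.01] F [-0.6 -0.1 -0.1] w 0.0482
shift mm [ -7.   -4.6 151.7]
wz 0.0059
```

Request:
jog_arm(moves=[-1,0,16,0,0,0,0.1,-1,0,16,0,0,0,0.1,-1,0,16,0,0,0,0.1,-1,0,16,0,0,0,0.1,-1,0,16,0,0,0,0.1,0,0,16,0,0,0,0.1,0,0,16,0,0,0,0.1,0,0,0,0,0,0,0.1])

```text
t: 3.18
ee_pos: [0.4943, -0.1563, 0.0522]
tool_rot: [[-0.026, 1.0, -0.005], [1.0, 0.026, 0.001], [0.001, -0.005, -1.0]]
wrist_force: [-1.4, 0.1, -0.3]
grip_width: 0.0486
grasp_force: 0.0
```

```bash
python3 go.py .495 -.150 .014 1.60
python3 - <<'E'
from bench import optics
import cv2,numpy as np
c=optics.read_camera("top");s=optics.read_camera("scene")
t=c["color"][:,:,::-1]
a=cv2.resize(t[190:310,340:500],None,fx=5,fy=5,interpolation=cv2.INTER_CUBIC)[:600]
b=cv2.resize(s["color"][100:220,235:375,::-1],None,fx=2.2,fy=2.2,interpolation=cv2.INTER_CUBIC)
a=cv2.resize(a,None,fx=.6,fy=.6)
im=np.zeros((360,800,3),np.uint8);im[:a.shape[0],:480]=a;im[:b.shape[0],485:485+b.shape[1]]=b
cv2.imwrite("pics/c2.png",im)
E
```

```text
t 3.18 pos [ 0.4943 -0.1563  0.0522] az 1.597 z [-0.0048  0.0011 -1.    ] q [ 0.51  0.64 -0.37  1.97  0.39  0.6  -0.1 ] F [-1.4  0.1 -0.3] w 0.0486
shift mm [ 6.3  1.  38.2]
wz -0.003
```

View pics/c2.png

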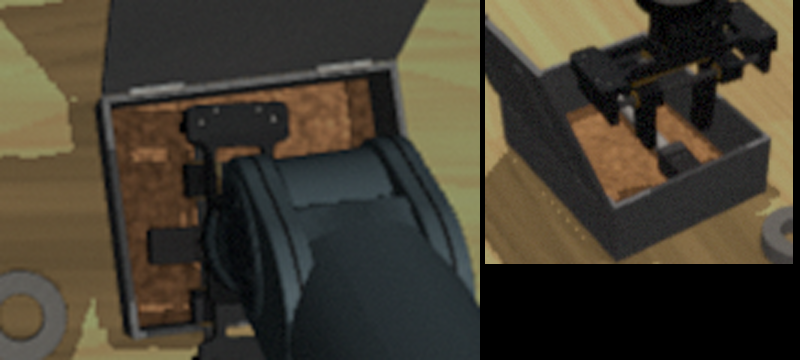

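The handle (150–200,245) sits between the fingers (190,180 and 200,300), and the gripper is slightly too far towards the tip. I'll shift 8 mm back, go down and grip.

Request:
jog_arm(moves=[4,0,12,0,0,0,0.1,4,0,12,0,0,0,0.1,0,0,12,0,0,0,0.1,0,0,2,0,0,0,0.1,0,0,0,0,0,0,0.1])

```text
t: 3.7
ee_pos: [0.4954, -0.1481, 0.0156]
tool_rot: [[-0.03, 1.0, -0.002], [1.0, 0.03, 0.0], [0.001, -0.002, -1.0]]
wrist_force: [0.2, -0.6, -0.0]
grip_width: 0.0485
grasp_force: 0.0
```

```bash
python3 go.py .495 -.148 .014 1.60
```

```text
t 3.7 pos [ 0.4954 -0.1481  0.0156] az 1.6007 z [-2.2e-03  4.0e-04 -1.0e+00] q [ 0.47  0.7  -0.33  1.98  0.43  0.53 -0.15] F [ 0.2 -0.6 -0. ] w 0.0485
shift mm [ 0.2 -0.4  1.6]
wz 0.0007
```

Request:
jog_arm(moves=[0,0,2,0,0,0,0.1,0,0,0,0,0,0,-1,0,0,0,0,0,0,-1,0,0,0,0,0,0,-1,0,0,0,0,0,0,-1,0,0,0,0,0,0,-1,0,0,0,0,0,0,-1])

```text
t: 4.28
ee_pos: [0.4957, -0.1487, 0.0149]
tool_rot: [[-0.029, 1.0, -0.001], [1.0, 0.029, -0.0], [-0.0, -0.001, -1.0]]
wrist_force: [-3.5, 0.7, 5.9]
grip_width: 0.0277
grasp_force: 30.0
```

Request:
jog_arm(moves=[0,0,-10,0,0,0,-1,0,0,-20,0,0,0,-1,0,0,-25,0,0,0,-1,0,0,-25,0,0,0,-1,0,0,-25,0,0,0,-1,0,0,-25,0,0,0,-1,0,0,-25,0,0,0,-1,0,0,-10,0,0,0,-1])

```text
t: 4.95
ee_pos: [0.4981, -0.1487, 0.1832]
tool_rot: [[-0.03, 1.0, 0.005], [1.0, 0.03, -0.001], [-0.001, 0.005, -1.0]]
wrist_force: [0.5, 0.7, -3.2]
grip_width: 0.0278
grasp_force: 30.0
```

Request:
jog_arm(moves=[0,0,0,0,0,0,-1])

```text
t: 5.03
ee_pos: [0.498, -0.1489, 0.1821]
tool_rot: [[-0.029, 1.0, 0.005], [1.0, 0.029, -0.002], [-0.002, 0.005, -1.0]]
wrist_force: [-0.9, -0.1, -3.1]
grip_width: 0.028
grasp_force: 30.0
```

```bash
python3 go.py
python3 - <<'E'
from h import *
x,y,th=.5267,.2412,-1.7503
for a in(-.08,-.105,-.147,-.22):print(a,pose(x,y,th,[[a,0,.095]]).round(4), "grip at +8",pose(x,y,th,[[a-.145+.006,0,.095]]).round(4))
E
```

```text
t 5.03 pos [ 0.498  -0.1489  0.1821] az 1.6001 z [ 0.0049 -0.0015 -1.    ] q [ 0.59  0.43 -0.48  1.91  0.26  0.85  0.  ] F [-0.9 -0.1 -3.1] w 0.028
-0.08 [[0.541  0.3199 0.095 ]] grip at +8 [[0.5658 0.4567 0.095 ]]
-0.105 [[0.5454 0.3445 0.095 ]] grip at +8 [[0.5703 0.4813 0.095 ]]
-0.147 [[0.5529 0.3858 0.095 ]] grip at +8 [[0.5778 0.5226 0.095 ]]
-0.22 [[0.566  0.4577 0.095 ]] grip at +8 [[0.5908 0.5944 0.095 ]]
```

Request:
jog_arm(moves=[0,0,0,0,0,0.07,-1,0,0,0,0,0,0.07,-1,0,0,0,0,0,0.069,-1,20,-2,0,0,0,0,-1,30,-2,0,0,0,0,-1,30,-2,0,0,0,0,-1,30,-2,0,0,0,0,-1,30,-2,0,0,0,0,-1])

```text
t: 5.7
ee_pos: [0.5104, -0.0077, 0.178]
tool_rot: [[0.179, 0.984, -0.002], [0.984, -0.179, 0.0], [-0.0, -0.002, -1.0]]
wrist_force: [0.0, 0.7, -2.5]
grip_width: 0.0276
grasp_force: 30.0
```

Request:
jog_arm(moves=[30,-2,0,0,0,0,-1,30,-2,0,0,0,0,-1,30,-2,0,0,0,0,-1,30,-2,0,0,0,0,-1,30,-2,0,0,0,0,-1,30,-2,0,0,0,0,-1,30,-2,0,0,0,0,-1,30,-2,0,0,0,0,-1])

```text
t: 6.37
ee_pos: [0.5376, 0.231, 0.1776]
tool_rot: [[0.178, 0.984, -0.002], [0.984, -0.178, -0.001], [-0.002, -0.002, -1.0]]
wrist_force: [0.7, -0.2, -3.2]
grip_width: 0.0279
grasp_force: 30.0
```

Request:
jog_arm(moves=[30,-2,0,0,0,0,-1,30,-2,0,0,0,0,-1,30,-2,0,0,0,0,-1,30,-2,0,0,0,0,-1,30,-2,0,0,0,0,-1,30,-2,0,0,0,0,-1,20,-2,0,0,0,0,-1,0,0,0,0,0,0,-1])

```text
t: 7.03
ee_pos: [0.5573, 0.4349, 0.1771]
tool_rot: [[0.173, 0.985, -0.003], [0.985, -0.173, 0.003], [0.002, -0.004, -1.0]]
wrist_force: [-1.6, 0.7, -3.0]
grip_width: 0.0276
grasp_force: 30.0
```

```bash
python3 go.py .5658 .4567 .091 1.3913
```

```text
t 7.03 pos [0.5573 0.4349 0.1771] az 1.3972 z [-0.0034  0.0027 -1.    ] q [-0.44  0.74 -0.47  1.39  0.35  1.09 -1.14] F [-1.6  0.7 -3. ] w 0.0276
shift mm [22.8  4.9 86.1]
wz 0.0059
```

Request:
jog_arm(moves=[12,3,0,0,0,0.006,-1,11,2,0,0,0,0,-1,0,0,20,0,0,0,-1,0,0,20,0,0,0,-1,0,0,20,0,0,0,-1,0,0,20,0,0,0,-1,0,0,6,0,0,0,-1,0,0,0,0,0,0,-1])

```text
t: 7.7
ee_pos: [0.5679, 0.4489, 0.0898]
tool_rot: [[0.184, 0.983, -0.004], [0.983, -0.184, -0.004], [-0.005, -0.004, -1.0]]
wrist_force: [0.2, 0.3, -2.9]
grip_width: 0.0277
grasp_force: 30.0
```

```bash
python3 go.py .5658 .4567 .091 1.3913
cat > snap.py <<'E'
import sys
from bench import optics
import cv2,numpy as np
n=sys.argv[1]
# args: name top x0 y0 x1 y1 scale  scene x0 y0 x1 y1 scale
im=np.zeros((600,800,3),np.uint8);X=0
for k,(cam,o) in enumerate((("top",2),("scene",7))):
    x0,y0,x1,y1,s=[float(v) for v in sys.argv[o:o+5]]
    c=optics.read_camera(cam);np.savez(f"{cam}_{n}.npz",**c)
    a=cv2.resize(c["color"][int(y0):int(y1),int(x0):int(x1),::-1],None,fx=s,fy=s,interpolation=cv2.INTER_CUBIC)
    a=a[:600,:800-X];im[:a.shape[0],X:X+a.shape[1]]=a;X+=a.shape[1]
cv2.imwrite(f"pics/{n}.png",im[:, :X])
E
python3 snap.py ins 90 200 260 300 3 340 220 480 380 2.0
```

```text
t 7.7 pos [0.5679 0.4489 0.0898] az 1.3855 z [-0.0044 -0.0045 -1.    ] q [-0.48  0.87 -0.43  1.38  0.39  0.98 -1.18] F [ 0.2  0.3 -2.9] w 0.0277
shift mm [ 7.3 -3.5 -1.2]
wz -0.0058
```

View pics/ins.png

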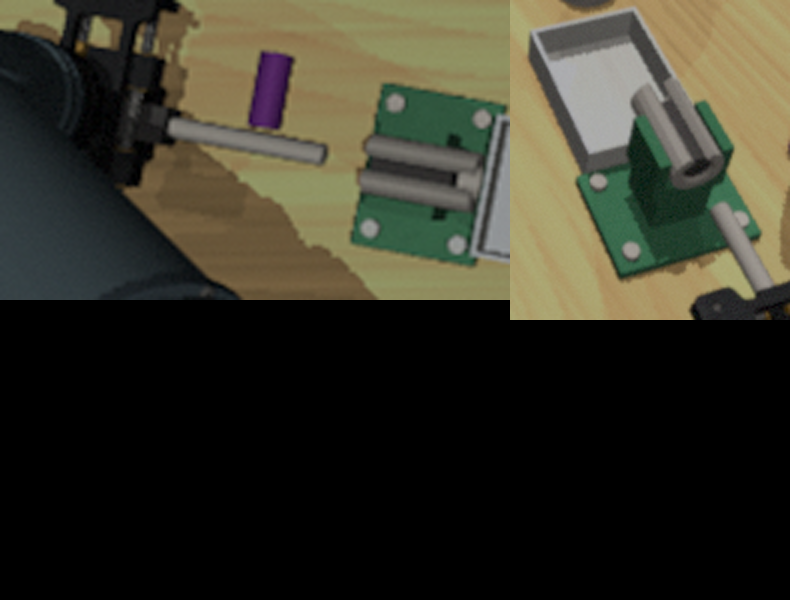

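The shank points towards the mouth: tip at (325,153) against the tube end at (363,163) in the top view, and (722,208) against (697,168) in the scene view. I'll check it by triangulating.

Run:
```python
from h import *
T=load("top_ins");S=load("scene_ins")
def C(P):
    a=pix(T,P);b=pix(S,P);return (np.c_[(a-[90,200])*3,(b-[340,220])*2+[510,0]]).round(1)
p=np.array([.5679,.4489]);az=1.3855
d=-np.array([np.cos(az),np.sin(az)])
for z in(.090,.094,.098):
  print(z,"tip",C([[*(p+d*.139),z]]),"shank root",C([[*(p+d*.024),.094]]))
print("mouth",C(pose(.5267,.2412,-1.7503,[[-.04,0,.095],[.04,0,.095]])))
im=cv2.resize(S["color"][280:375,420:500,::-1],None,fx=6,fy=6,interpolation=cv2.INTER_CUBIC)
cv2.imwrite("pics/z.png",im)
```

```text
0.09 tip [[327.9 156.2 712.7 205.8]] shank root [[173.4 129.  792.9 340.9]]
0.094 tip [[326.4 155.9 713.8 203. ]] shank root [[173.4 129.  792.9 340.9]]
0.098 tip [[324.8 155.6 714.8 200.1]] shank root [[173.4 129.  792.9 340.9]]
mouth [[369.2 166.9 697.1 167.1]
 [477.  185.2 652.6  90.9]]
```

View pics/z.png

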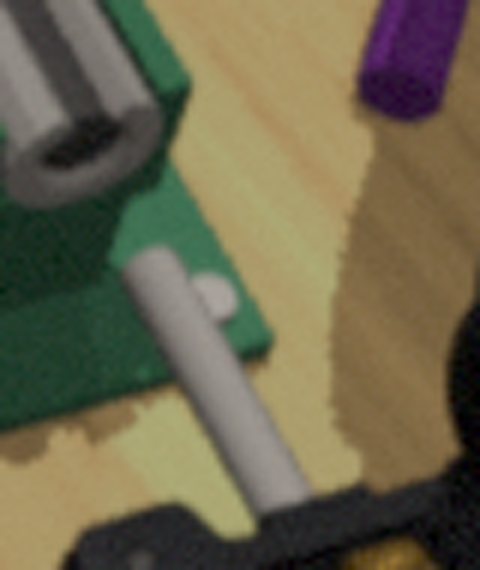

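Both views put the tip within about 2 mm of the axis. I'll insert gently while watching the forces.

Request:
jog_arm(moves=[-5,-1.5,-1,0,0,-0.006,-1,-8,0,0,0,0,0,-1,-8,0,0,0,0,0,-1,-8,0,0,0,0,0,-1,-8,0,0,0,0,0,-1,-5,0,0,0,0,0,-1,0,0,0,0,0,0,-1])

```text
t: 8.38
ee_pos: [0.5612, 0.4119, 0.0964]
tool_rot: [[0.179, 0.984, 0.003], [0.984, -0.179, 0.006], [0.006, 0.002, -1.0]]
wrist_force: [0.8, 5.0, -2.7]
grip_width: 0.0279
grasp_force: 30.0
```

```bash
cat > tip.py <<'E'
from bench import sensors
import numpy as np
o=sensors.get_obs();p=o["ee_pos"];R=o["tool_rot"];t=p-R[:,0]*.139
h=np.array([np.cos(-1.7503),np.sin(-1.7503)]);l=np.array([-h[1],h[0]]);r=t[:2]-[.5267,.2412];r2=p[:2]-[.5267,.2412]
f=o["wrist_force"]
print("tip along",(r@h).round(4),"lat",(r@l).round(4),"tcp lat",(r2@l).round(4),"z",p[2].round(4),"az",np.arctan2(R[1,0],R[0,0]).round(4),"toolz",R[:,2].round(3),"F along",(f[:2]@h).round(1),"lat",(f[:2]@l).round(1),"z",f[2].round(1),"w",round(o["grip_width"],4),"tq",o["torque"].round(2),"t",round(o["t"],2))
E
python3 tip.py
```

```text
tip along -0.0351 lat 0.0035 tcp lat 0.0035 z 0.0964 az 1.3911 toolz [ 0.003  0.006 -1.   ] F along -5.0 lat -0.1 z -2.7 w 0.0279 tq [ 1.09 -0.29  0.03] t 8.38
```

Request:
jog_arm(moves=[4,-1,2,0,0,0,-1,0,-1,2,0,0,0,-1,0,-1,1,0,0,0,-1,0,0,0,0,0,0,-1])

```text
t: 8.72
ee_pos: [0.5576, 0.4137, 0.0889]
tool_rot: [[0.178, 0.984, -0.001], [0.984, -0.178, -0.002], [-0.002, -0.001, -1.0]]
wrist_force: [-0.4, 0.0, -2.6]
grip_width: 0.028
grasp_force: 30.0
```

```bash
python3 tip.py
```

```text
tip along -0.0363 lat -0.0004 tcp lat -0.0004 z 0.0889 az 1.3915 toolz [-0.001 -0.002 -1.   ] F along 0.1 lat -0.4 z -2.6 w 0.028 tq [-0.02 -0.09 -0.04] t 8.72
```

Aligned and free. Push on.

Request:
jog_arm(moves=[-6,0,-1,0,0,0,-1,-6,0,-1,0,0,0,-1,-6,0,0,0,0,0,-1,0,0,0,0,0,0,-1])

```text
t: 9.05
ee_pos: [0.5555, 0.4052, 0.0948]
tool_rot: [[0.176, 0.984, 0.005], [0.984, -0.176, 0.016], [0.017, 0.002, -1.0]]
wrist_force: [2.4, 16.9, -4.0]
grip_width: 0.028
grasp_force: 30.0
```

```bash
python3 tip.py
```

```text
tip along -0.0276 lat -0.0006 tcp lat -0.0009 z 0.0948 az 1.3939 toolz [ 0.005  0.016 -1.   ] F along -17.0 lat -0.6 z -4.0 w 0.028 tq [ 3.8  -0.67 -0.11] t 9.05
```

Request:
jog_arm(moves=[-5,0,1,0,0,0,-1,-5,0,0,0,0,0,-1,-5,0,0,0,0,0,-1,-5,0,0,0,0,0,-1])

```text
t: 9.38
ee_pos: [0.5518, 0.3874, 0.0941]
tool_rot: [[0.175, 0.985, 0.006], [0.984, -0.175, 0.018], [0.019, 0.003, -1.0]]
wrist_force: [1.9, 19.3, -2.6]
grip_width: 0.0273
grasp_force: 30.0
```

```bash
python3 tip.py
```

```text
tip along -0.0094 lat -0.0008 tcp lat -0.0014 z 0.0941 az 1.3952 toolz [ 0.006  0.018 -1.   ] F along -19.4 lat -1.6 z -2.6 w 0.0273 tq [ 4.13 -0.55 -0.2 ] t 9.38
```

Moving (9 → pin sliding). Continue.

Request:
jog_arm(moves=[-5,0,0,0,0,0,-1,-5,0,0,0,0,0,-1,-5,0,0,0,0,0,-1,-5,0,0,0,0,0,-1,-5,0,0,0,0,0,-1])

```text
t: 9.8
ee_pos: [0.5467, 0.3549, 0.0918]
tool_rot: [[0.176, 0.984, 0.001], [0.984, -0.176, 0.004], [0.004, 0.0, -1.0]]
wrist_force: [0.2, 0.4, -2.0]
grip_width: 0.0275
grasp_force: 30.0
```

```bash
python3 tip.py
```

```text
tip along 0.0235 lat -0.0003 tcp lat -0.0006 z 0.0918 az 1.3934 toolz [ 0.001  0.004 -1.   ] F along -0.4 lat 0.1 z -2.0 w 0.0275 tq [ 0.1  -0.06  0.01] t 9.8
```

Request:
jog_arm(moves=[-5,0,0,0,0,0,-1,-5,0,0,0,0,0,-1,-5,0,0,0,0,0,-1,-5,0,0,0,0,0,-1,-5,0,0,0,0,0,-1,0,0,0,0,0,0,-1])

```text
t: 10.3
ee_pos: [0.5427, 0.3258, 0.0904]
tool_rot: [[0.18, 0.984, -0.001], [0.984, -0.18, -0.002], [-0.002, -0.0, -1.0]]
wrist_force: [0.2, -0.6, -2.8]
grip_width: 0.0276
grasp_force: 30.0
```

```bash
python3 tip.py; python3 snap.py push 180 210 330 310 3 340 220 480 380 2.4
```

```text
tip along 0.0529 lat 0.0004 tcp lat 0.0006 z 0.0904 az 1.3898 toolz [-0.001 -0.002 -1.   ] F along 0.6 lat 0.3 z -2.8 w 0.0276 tq [-0.   -0.12 -0.03] t 10.3
```

View pics/push.png

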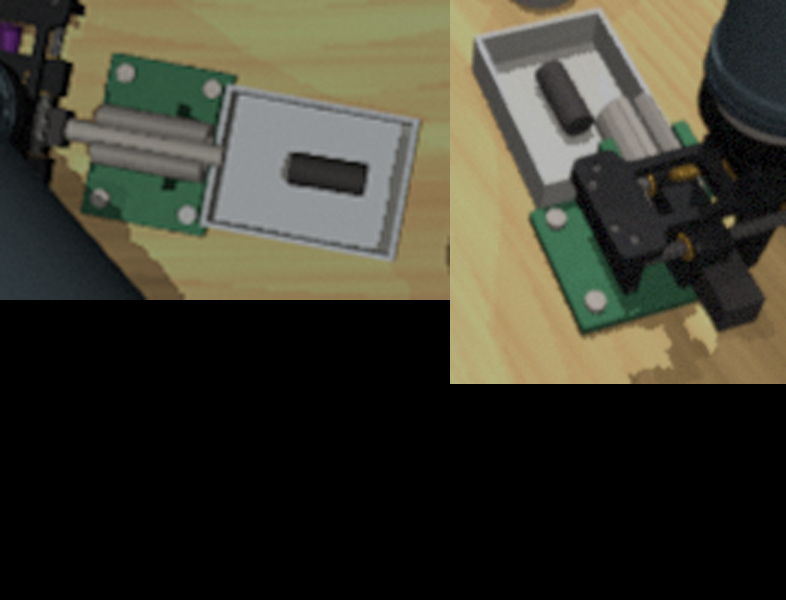

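The pin lies in the tray at (325,173) in the top crop. Now I'll retract, lift and carry the drift back to the case.

Request:
jog_arm(moves=[10,0,0,0,0,0,-1,18,0,0,0,0,0,-1,18,0,0,0,0,0,-1,18,0,0,0,0,0,-1,18,0,0,0,0,0,-1,18,0,0,0,0,0,-1,18,0,0,0,0,0,-1,15,0,0,0,0,0,-1])

```text
t: 11.07
ee_pos: [0.5657, 0.4617, 0.0906]
tool_rot: [[0.177, 0.984, -0.0], [0.984, -0.177, 0.002], [0.001, -0.001, -1.0]]
wrist_force: [0.9, -0.1, -2.8]
grip_width: 0.0277
grasp_force: 30.0
```

Request:
jog_arm(moves=[0,0,0,0,0,0,-1,0,0,-15,0,0,0,-1,0,0,-25,0,0,0,-1,0,0,-25,0,0,0,-1,0,0,-25,0,0,0,-1,0,0,-10,0,0,0,-1,0,0,0,0,0,0,-1])

```text
t: 11.65
ee_pos: [0.5679, 0.4594, 0.1948]
tool_rot: [[0.18, 0.984, 0.005], [0.984, -0.18, 0.004], [0.004, 0.004, -1.0]]
wrist_force: [0.0, -0.1, -2.0]
grip_width: 0.0277
grasp_force: 30.0
```

```bash
python3 tip.py;  python3 go.py .497 -.148 .19 1.65
```

```text
tip along -0.083 lat 0.0015 tcp lat 0.0016 z 0.1948 az 1.3903 toolz [ 0.005  0.004 -1.   ] F along 0.1 lat 0.0 z -2.0 w 0.0277 tq [ 0.03 -0.11 -0.01] t 11.65
t 11.65 pos [0.5679 0.4594 0.1948] az 1.3903 z [ 0.0047  0.0036 -1.    ] q [-0.47  0.76 -0.46  1.31  0.35  1.14 -1.15] F [ 0.  -0.1 -2. ] w 0.0277
shift mm [-610.2   39.3    2.3]
wz -0.2597
```

Request:
jog_arm(moves=[-20,2,0,0,0,0,-1,-30,2,0,0,0,0,-1,-30,2,0,0,0,0,-1,-30,2,0,0,0,0,-1,-30,2,0,0,0,0,-1,-30,2,0,0,0,0,-1,-30,2,0,0,0,0,-1,-30,2,0,0,0,0,-1])

```text
t: 12.32
ee_pos: [0.5397, 0.2271, 0.1893]
tool_rot: [[0.179, 0.984, -0.002], [0.984, -0.179, -0.001], [-0.002, -0.002, -1.0]]
wrist_force: [0.5, -0.1, -2.2]
grip_width: 0.0276
grasp_force: 30.0
```

Request:
jog_arm(moves=[-30,2,0,0,0,0,-1,-30,2,0,0,0,0,-1,-30,2,0,0,0,0,-1,-30,2,0,0,0,0,-1,-30,2,0,0,0,0,-1,-30,2,0,0,0,0,-1,-30,2,0,0,0,0,-1,-30,2,0,0,0,0,-1])

```text
t: 12.98
ee_pos: [0.5123, -0.0114, 0.1896]
tool_rot: [[0.179, 0.984, -0.002], [0.984, -0.179, -0.0], [-0.001, -0.002, -1.0]]
wrist_force: [0.8, -0.5, -2.9]
grip_width: 0.028
grasp_force: 30.0
```

Request:
jog_arm(moves=[-30,2,0,0,0,0,-1,-30,2,0,0,0,0,-1,-30,2,0,0,0,0,-1,-30,2,0,0,0,0,-1,-20,0,0,0,0,-0.09,-1,0,0,0,0,0,-0.09,-1,0,0,0,0,0,-0.08,-1,0,0,0,0,0,0,-1])

```text
t: 13.65
ee_pos: [0.4953, -0.1493, 0.1895]
tool_rot: [[-0.082, 0.997, -0.002], [0.997, 0.082, 0.001], [0.001, -0.002, -1.0]]
wrist_force: [-0.6, -0.1, -2.4]
grip_width: 0.0275
grasp_force: 30.0
```

```bash
python3 go.py .497 -.148 .018 1.65
```

```text
t 13.65 pos [ 0.4953 -0.1493  0.1895] az 1.6525 z [-2.4e-03  6.0e-04 -1.0e+00] q [ 0.6   0.42 -0.49  1.91  0.26  0.87  0.06] F [-0.6 -0.1 -2.4] w 0.0275
shift mm [  1.    2.2 171.5]
wz 0.0025
```

Request:
jog_arm(moves=[1,1,25,0,0,0,-1,0,1,25,0,0,0,-1,0,0,25,0,0,0,-1,0,0,25,0,0,0,-1,0,0,25,0,0,0,-1,0,0,20,0,0,0,-1,0,0,10,0,0,0,-1,0,0,0,0,0,0,-1])

```text
t: 14.32
ee_pos: [0.4966, -0.1468, 0.0335]
tool_rot: [[-0.079, 0.997, -0.005], [0.997, 0.079, 0.001], [0.001, -0.005, -1.0]]
wrist_force: [0.0, 0.6, -3.0]
grip_width: 0.0276
grasp_force: 30.0
```

```bash
python3 go.py .497 -.148 .016 1.65
```

```text
t 14.32 pos [ 0.4966 -0.1468  0.0335] az 1.6503 z [-0.0047  0.0011 -1.    ] q [ 0.49  0.67 -0.37  1.98  0.43  0.57 -0.09] F [ 0.   0.6 -3. ] w 0.0276
shift mm [-1.3  0.4 17.5]
wz 0.0003
```

Request:
jog_arm(moves=[0,0,7,0,0,0,-1,0,0,6,0,0,0,-1,0,0,4,0,0,0,-1,0,0,0,0,0,0,-1])

```text
t: 14.65
ee_pos: [0.4986, -0.1475, 0.0186]
tool_rot: [[-0.08, 0.997, -0.0], [0.997, 0.08, -0.0], [-0.0, -0.0, -1.0]]
wrist_force: [-0.0, 0.3, -2.6]
grip_width: 0.0275
grasp_force: 30.0
```

Request:
jog_arm(moves=[0,0,0,0,0,0,-0.1,0,0,0,0,0,0,0.1,0,0,0,0,0,0,0.1,0,0,0,0,0,0,0.1])

```text
t: 14.98
ee_pos: [0.4992, -0.1476, 0.0192]
tool_rot: [[-0.08, 0.997, 0.001], [0.997, 0.08, -0.0], [-0.0, 0.001, -1.0]]
wrist_force: [-0.5, 0.1, 0.4]
grip_width: 0.0482
grasp_force: 0.0
```

Request:
jog_arm(moves=[0,0,-15,0,0,0,0.1,0,0,-25,0,0,0,0.1,0,0,-25,0,0,0,0.1,0,0,-25,0,0,0,0.1,0,0,-25,0,0,0,-1,0,0,-25,0,0,0,-1,0,0,-25,0,0,0,-1,0,0,-25,0,0,0,-1])

```text
t: 15.65
ee_pos: [0.4985, -0.1474, 0.2103]
tool_rot: [[-0.081, 0.997, 0.0], [0.997, 0.081, -0.0], [-0.0, 0.0, -1.0]]
wrist_force: [0.2, -0.0, 0.5]
grip_width: 0.0239
grasp_force: 0.0
```

Request:
jog_arm(moves=[30,-10,-25,0,0,0,-1,30,-10,-25,0,0,0,-1,30,-10,-25,0,0,0,-1,30,-10,-25,0,0,0,-1,30,0,-25,0,0,0,-1,0,0,0,0,0,0,-1])

```text
t: 16.15
ee_pos: [0.4481, 0.0052, 0.3388]
tool_rot: [[-0.088, 0.996, 0.009], [0.996, 0.088, 0.001], [-0.0, 0.009, -1.0]]
wrist_force: [0.6, 1.0, 0.1]
grip_width: 0.0003
grasp_force: 0.0
```

```bash
python3 go.py; python3 snap.py rel 350 120 500 310 2.6 150 70 380 240 1.75
```

```text
t 16.15 pos [0.4481 0.0052 0.3388] az 1.6593 z [ 8.8e-03  5.0e-04 -1.0e+00] q [ 0.49  0.12 -0.65  1.89  0.08  1.14 -0.1 ] F [0.6 1.  0.1] w 0.0003
```

View pics/rel.png

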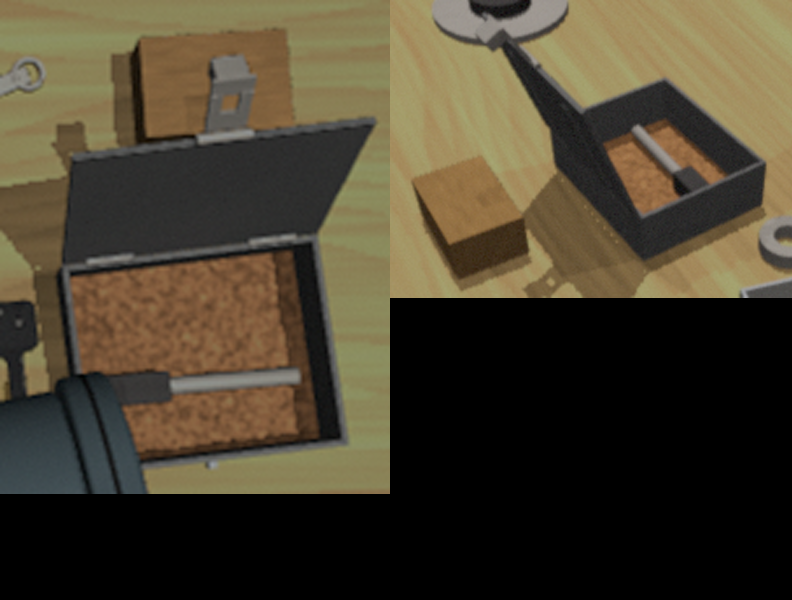

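The drift lies on the case floor at (110–300,385). The lid edge runs (70,158)–(377,120) in the top crop, with the hasp upright at (230,95). I'll estimate both angles.

Run:
```python
from h import *
from scipy.optimize import least_squares
T=load("top_rel");S=load("scene_rel");cs=(.5263,-.1919,.1056)
tp=np.array([[350+70/2.6,120+158/2.6],[350+377/2.6,120+120/2.6]])
def L(f,r,y,n=0): return [.09-r*np.cos(f)+n*np.sin(f),y,.07+r*np.sin(f)+n*np.cos(f)]
g=lambda p:(pix(T,pose(*cs,[L(p[0],.18,.11),L(p[0],.18,-.11)]))-tp).ravel()
r=least_squares(g,[1.8]);f=r.x[0];print("lid",f,r.fun.round(1))
sp=[150+(505-390)/1.75,70+38/1.75];print("scene edge mid meas",sp)
for ff in(f,f-.1,f+.1):print(ff,pix(S,pose(*cs,[L(ff,.18,0)])),pix(T,pose(*cs,[L(ff,.18,0)])))
print("edge pts world",pose(*cs,[L(f,.18,.08,.006),L(f,.18,.05,.006),L(f,.15,.05,.006),L(f,.12,.05,.006)]).round(4))
# carton top corners
print([atz(T,350+x/2.6,120+y/2.6,.06).round(3).tolist() for x,y in((133,38),(286,28),(294,125),(140,137))])
# hasp angle: tip end in top crop (232,58)
hp=[350+232/2.6,120+58/2.6]
for a in np.arange(1.2,2.7,.2):
    # lid local: x hinge-ward, z outer; hinge at lid x=-.184,z=.003; strap dir at a: (-sin a, -cos a)
    lx,lz=-.184-.056*np.sin(a),.003-.056*np.cos(a)
    P=[.09+lx*np.cos(f)+lz*np.sin(f),0,.07-lx*np.sin(f)+lz*np.cos(f)]
    print(round(a,1),pix(T,pose(*cs,[P])).round(1),pix(S,pose(*cs,[P])).round(1),hp)
```

```text
lid 1.9142194999236002 [ 0.9 -0.3 -0.3  0.2]
scene edge mid meas [215.71428571428572, 91.71428571428572]
1.9142194999236002 [[228.97197208 102.38646944]] [[436.15450023 173.44031454]]
1.8142194999236 [[237.16231636  96.97892402]] [[438.07472289 181.87457646]]
2.0142194999236 [[221.15716021 108.54356351]] [[434.11125574 165.65883813]]
edge pts world [[ 0.6733 -0.0959  0.2375]
 [ 0.6764 -0.1257  0.2375]
 [ 0.6664 -0.1268  0.2092]
 [ 0.6563 -0.1278  0.181 ]]
[[0.807, -0.141, 0.06], [0.813, -0.275, 0.06], [0.726, -0.278, 0.06], [0.718, -0.145, 0.06]]
1.2 [[443.5 164.6]] [[223.3  72.9]] [439.2307692307692, 142.30769230769232]
1.4 [[442.5 158.5]] [[217.5  75.1]] [439.2307692307692, 142.30769230769232]
1.6 [[441.2 153. ]] [[212.   78.5]] [439.2307692307692, 142.30769230769232]
1.8 [[439.7 148.3]] [[207.1  82.9]] [439.2307692307692, 142.30769230769232]
2.0 [[438.2 144.6]] [[203.   88.1]] [439.2307692307692, 142.30769230769232]
2.2 [[436.5 142.1]] [[200.   93.8]] [439.2307692307692, 142.30769230769232]
2.4 [[434.9 140.8]] [[198.1  99.8]] [439.2307692307692, 142.30769230769232]
2.6 [[433.4 140.7]] [[197.4 105.8]] [439.2307692307692, 142.30769230769232]
```

```bash
cat > case.py <<'E'
# tool pose in case frame; optional target xc yc z -> tool shift
import sys,numpy as np
from bench import sensors
o=sensors.get_obs();th=.1056;Rc=np.array([[np.cos(th),-np.sin(th),0],[np.sin(th),np.cos(th),0],[0,0,1]]);c=np.array([.5263,-.1919,0])
p=Rc.T@(o["ee_pos"]-c);R=o["tool_rot"]
print("t",round(o["t"],2),"case",p.round(4),"az-case",(np.arctan2(R[1,0],R[0,0])-th).round(3),"toolz",R[:,2].round(3),"F",(Rc.T@o["wrist_force"]).round(1))
a=[float(v) for v in sys.argv[1:]]
if a: print("shift",(R.T@(Rc@np.array(a)+c-o["ee_pos"])*1e3).round(1))
E
python3 case.py .185 .07 .36
```

```text
t 16.25 case [-0.0585  0.1987  0.3348] az-case 1.548 toolz [ 0.003 -0.001 -1.   ] F [ 0.8 -0.3 -0.2]
shift [-123.2  246.4  -24.4]
```

Request:
jog_arm(moves=[-12,24,-5,0,0,-0.02,-1,-12,25,-5,0,0,0,-1,-12,25,-5,0,0,0,-1,-12,25,-5,0,0,0,-1,-12,25,-5,0,0,0,-1,-12,25,0,0,0,0,-1,-12,25,0,0,0,0,-1,-12,25,0,0,0,0,-1])

```text
t: 16.92
ee_pos: [0.6548, -0.0801, 0.3564]
tool_rot: [[-0.098, 0.995, -0.003], [0.995, 0.098, -0.001], [-0.001, -0.003, -1.0]]
wrist_force: [0.2, 0.3, 0.5]
grip_width: 0.0007
grasp_force: 0.0
```

Request:
jog_arm(moves=[-12,25,0,0,0,0,-1,-12,25,0,0,0,0,-1,0,0,0,0,0,0,-1])

```text
t: 17.17
ee_pos: [0.7086, -0.1006, 0.354]
tool_rot: [[-0.096, 0.995, -0.004], [0.995, 0.096, -0.001], [-0.001, -0.004, -1.0]]
wrist_force: [-0.5, 0.1, -0.6]
grip_width: 0.0003
grasp_force: 0.0
```

```bash
python3 case.py .187 .07 .205
```

```text
t 17.17 case [0.1909 0.0715 0.354 ] az-case 1.561 toolz [-0.004 -0.001 -1.   ] F [-0.5  0.2 -0.6]
shift [ -1.4  -3.3 149.1]
```

Request:
jog_arm(moves=[0,0,25,0,0,0,-1,0,0,25,0,0,0,-1,0,0,25,0,0,0,-1,0,0,25,0,0,0,-1,0,0,25,0,0,0,-1,0,0,24,0,0,0,-1,0,0,0,0,0,0,-1])

```text
t: 17.75
ee_pos: [0.702, -0.0978, 0.2025]
tool_rot: [[-0.1, 0.995, -0.011], [0.995, 0.1, -0.0], [0.001, -0.011, -1.0]]
wrist_force: [-0.9, 0.4, -0.8]
grip_width: 0.0005
grasp_force: 0.0
```

Request:
jog_arm(moves=[0,-8,0,0,0,0,-1,0,-10,0,0,0,0,-1,0,-10,0,0,0,0,-1,0,-10,0,0,0,0,-1,0,-10,0,0,0,0,-1,0,-10,0,0,0,0,-1,0,-10,0,0,0,0,-1,0,-10,0,0,0,0,-1])

```text
t: 18.42
ee_pos: [0.6297, -0.1044, 0.2126]
tool_rot: [[-0.1, 0.995, 0.005], [0.995, 0.1, -0.001], [-0.001, 0.005, -1.0]]
wrist_force: [2.8, 0.4, 1.3]
grip_width: -0.0
grasp_force: 1.0
```

```bash
python3 case.py .066 .07 .1934
```

```text
t 18.42 case [0.112  0.0761 0.2126] az-case 1.565 toolz [ 0.005 -0.001 -1.   ] F [2.8 0.1 1.3]
shift [ -6.3 -46.1  19. ]
```

Request:
jog_arm(moves=[-1,-11.5,4.5,0,0,0,-1,-1,-11.5,4.5,0,0,0,-1,-1,-11.5,4.5,0,0,0,-1,-1,-11.5,4.5,0,0,0,-1,0,-8.5,4.5,0,0,0,-1,0,-8.5,4.5,0,0,0,-1,0,-8.5,4.5,0,0,0,-1,0,-8.5,4.5,0,0,0,-1])

```text
t: 19.08
ee_pos: [0.5495, -0.1165, 0.1744]
tool_rot: [[-0.1, 0.995, 0.002], [0.995, 0.1, -0.001], [-0.001, 0.002, -1.0]]
wrist_force: [0.8, -0.9, 0.5]
grip_width: 0.0005
grasp_force: 0.6
```

```bash
python3 case.py .0036 .07 .148
```

```text
t 19.08 case [0.031  0.0725 0.1744] az-case 1.565 toolz [ 0.002 -0.001 -1.   ] F [ 0.7 -1.   0.5]
shift [ -2.7 -27.4  26.4]
```

Request:
jog_arm(moves=[0,-7,6.5,0,0,0,-1,0,-7,6.5,0,0,0,-1,0,-7,6.5,0,0,0,-1,0,-6.5,6.5,0,0,0,-1,0,-5,8.5,0,0,0,-1,0,-5,8.5,0,0,0,-1,0,-4,8.5,0,0,0,-1,0,-4,8.5,0,0,0,-1])

```text
t: 19.75
ee_pos: [0.5037, -0.1204, 0.1126]
tool_rot: [[-0.1, 0.995, -0.001], [0.995, 0.1, 0.0], [0.0, -0.001, -1.0]]
wrist_force: [0.9, 0.4, 1.0]
grip_width: 0.0005
grasp_force: 0.1
```

```bash
python3 case.py -.0225 .07 .076
```

```text
t 19.75 case [-0.015   0.0734  0.1126] az-case 1.566 toolz [-0.001  0.    -1.   ] F [0.9 0.3 1. ]
shift [-3.5 -7.5 36.6]
```

Request:
jog_arm(moves=[0,-3,8,0,0,0,-1,0,-2,8,0,0,0,-1,0,-2,8,0,0,0,-1,0,0,6,0,0,0,-1,0,0,5,0,0,0,-1,0,0,4,0,0,0,-1,0,0,0,0,0,0,-1])

```text
t: 20.33
ee_pos: [0.4973, -0.1211, 0.0762]
tool_rot: [[-0.101, 0.995, -0.001], [0.995, 0.101, -0.002], [-0.001, -0.001, -1.0]]
wrist_force: [-7.3, -0.0, 22.7]
grip_width: 0.0003
grasp_force: 11.4
```

```bash
python3 case.py
```

```text
t 20.33 case [-0.0214  0.0735  0.0762] az-case 1.566 toolz [-0.001 -0.002 -1.   ] F [-7.2  0.8 22.7]
```

Lid is down: 23 N reaction with the tool at z = 76 mm, which is its closed top face. Next I'll raise the tool, move in front and check the hasp.

Request:
jog_arm(moves=[0,0,-15,0,0,0,-1,0,0,-30,0,0,0,-1,0,0,-30,0,0,0,-1,0,0,-30,0,0,0,-1,0,-20,0,0,0,0,-1,0,-20,0,0,0,0,-1,0,-20,0,0,0,0,-1,0,0,0,0,0,0,-1])

```text
t: 21.0
ee_pos: [0.4341, -0.1279, 0.1793]
tool_rot: [[-0.099, 0.995, -0.003], [0.995, 0.099, -0.001], [-0.001, -0.003, -1.0]]
wrist_force: [-0.9, -0.1, -0.5]
grip_width: 0.0005
grasp_force: 0.0
```

```bash
python3 case.py -.145 0 .145;  python3 snap.py shut 350 180 500 320 2.6 200 70 380 240 2.2
```

```text
t 21.0 case [-0.0849  0.0733  0.1793] az-case 1.565 toolz [-0.003 -0.001 -1.   ] F [-0.9 -0.  -0.5]
shift [-73.7 -59.5  34.6]
```

View pics/shut.png

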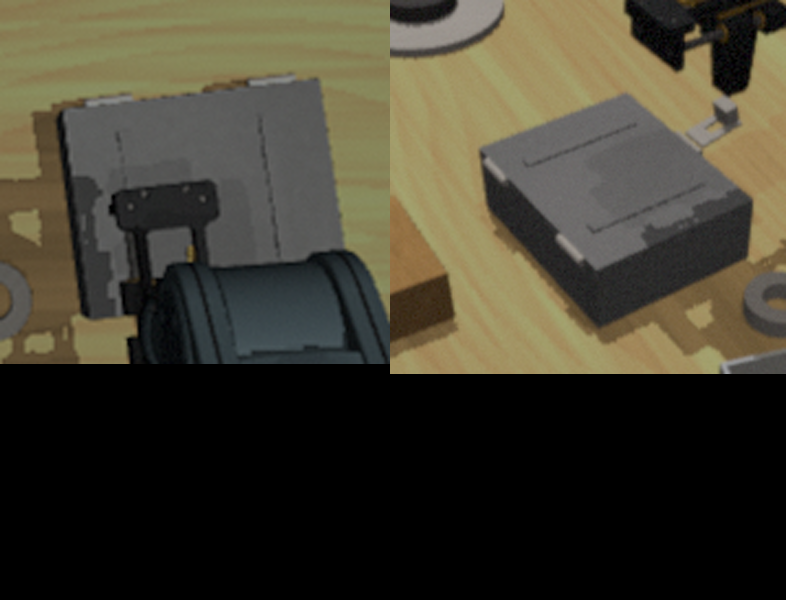

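The lid is shut, and the hasp stands out at the front edge with its tab up at (726,110) in the scene crop. I'll move above the tab and push it down.

Request:
jog_arm(moves=[-18,-15,0,0,0,0,-1,-18,-15,0,0,0,0,-1,-18,-15,0,0,0,0,-1,-19,-15,0,0,0,0,-1,0,0,15,0,0,0,-1,0,0,15,0,0,0,-1,0,0,5,0,0,0,-1,0,0,0,0,0,0,-1])

```text
t: 21.77
ee_pos: [0.3855, -0.2053, 0.1438]
tool_rot: [[-0.101, 0.995, -0.001], [0.995, 0.101, 0.002], [0.002, -0.001, -1.0]]
wrist_force: [-0.3, 0.8, -0.4]
grip_width: 0.0005
grasp_force: 0.0
```

```bash
python3 case.py -.145 0 .11
```

```text
t 21.77 case [-0.1414  0.0015  0.1438] az-case 1.567 toolz [-0.001  0.002 -1.   ] F [-0.2  0.8 -0.4]
shift [-1.6 -3.6 33.8]
```

Request:
jog_arm(moves=[0,-1,8,0,0,0,-1,0,-1,8,0,0,0,-1,0,-1,8,0,0,0,-1,0,-1,8,0,0,0,-1,0,-1,8,0,0,0,-1,0,-1,7,0,0,0,-1])

```text
t: 22.27
ee_pos: [0.3787, -0.2064, 0.0968]
tool_rot: [[-0.1, 0.995, -0.001], [0.995, 0.1, 0.0], [0.0, -0.001, -1.0]]
wrist_force: [-1.2, -0.5, 0.4]
grip_width: 0.0005
grasp_force: 0.7
```

```bash
python3 case.py -.165 0 .078
```

```text
t 22.27 case [-0.1483  0.0011  0.0968] az-case 1.566 toolz [-0.001  0.    -1.   ] F [-1.2 -0.4  0.4]
shift [ -1.2 -16.7  18.8]
```

Request:
jog_arm(moves=[0,-3,6,0,0,0,-1,0,-3,6,0,0,0,-1,0,-3,6,0,0,0,-1,0,-3,5,0,0,0,-1,0,-3,5,0,0,0,-1,0,0,6,0,0,0,-1,0,0,6,0,0,0,-1])

```text
t: 22.85
ee_pos: [0.3642, -0.2081, 0.0572]
tool_rot: [[-0.1, 0.995, 0.0], [0.995, 0.1, -0.0], [-0.0, 0.0, -1.0]]
wrist_force: [0.2, -0.4, 0.6]
grip_width: 0.0005
grasp_force: 0.2
```

```bash
python3 case.py -.1523 0 .0381
```

```text
t 22.85 case [-0.1629  0.001   0.0572] az-case 1.565 toolz [ 0. -0. -1.] F [ 0.2 -0.4  0.6]
shift [-0.9 10.6 19.1]
```

Now curve inward and down to the final press.

Request:
jog_arm(moves=[0,2,5,0,0,0,-1,0,2,5,0,0,0,-1,0,3,5,0,0,0,-1,0,4,4,0,0,0,-1,0,5,4,0,0,0,-1,0,5,4,0,0,0,-1,0,4,3,0,0,0,-1,0,0,0,0,0,0,-1])

```text
t: 23.52
ee_pos: [0.3905, -0.2051, 0.0273]
tool_rot: [[-0.101, 0.995, 0.001], [0.995, 0.101, 0.0], [0.0, 0.001, -1.0]]
wrist_force: [-0.3, -0.5, 0.2]
grip_width: 0.0004
grasp_force: 0.0
```

```bash
python3 case.py -.132 0 .026
```

```text
t 23.52 case [-0.1364  0.0012  0.0273] az-case 1.567 toolz [ 0.001  0.    -1.   ] F [-0.4 -0.5  0.2]
shift [-1.2  4.4  1.3]
```

Request:
jog_arm(moves=[0,3,0,0,0,0,-1,0,3,0,0,0,0,-1,0,2,0,0,0,0,-1,0,0,0,0,0,0,-1])

```text
t: 23.85
ee_pos: [0.3952, -0.2048, 0.0276]
tool_rot: [[-0.1, 0.995, -0.004], [0.995, 0.1, -0.0], [0.0, -0.004, -1.0]]
wrist_force: [-5.6, -0.5, 2.1]
grip_width: 0.0008
grasp_force: 3.1
```

```bash
python3 case.py; python3 snap.py hasp 400 250 500 330 4 280 70 400 200 3
```

```text
t 23.85 case [-0.1317  0.0009  0.0276] az-case 1.565 toolz [-0.004 -0.    -1.   ] F [-5.7  0.1  2.1]
```

View pics/hasp.png

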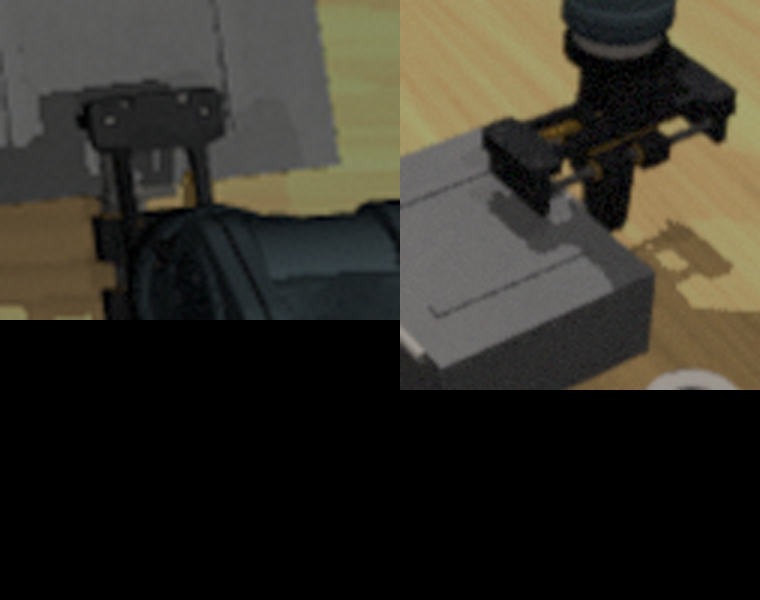

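Run:
```python
from h import *
T=load("top_hasp");S=load("scene_hasp");cs=(.5263,-.1919,.1056)
f=lambda P:np.c_[(pix(T,pose(*cs,P))-[400,250])*4,(pix(S,pose(*cs,P))-[280,70])*3+[400,0]].round(0).tolist()
print("hinge",f([[-.094,0,.073],[-.094,.015,.075],[-.094,-.015,.075]]))
for a in(0,.3,.8,1.57,2.):
    print(a,"tabface",f([[-.094-.048*np.sin(a)-.024*np.cos(a),0,.073-.048*np.cos(a)+.024*np.sin(a)]]),"end",f([[-.094-.056*np.sin(a),0,.073-.056*np.cos(a)]]))
print("lid front corners",f([[-.09,.11,.076],[-.09,-.11,.076]]),"tcp",f([[-.1317,0,.0276]]))
```

```text
hinge [[139.0, 198.0, 567.0, 192.0], [112.0, 201.0, 579.0, 200.0], [167.0, 195.0, 555.0, 180.0]]
0 tabface [[126.0, 236.0, 589.0, 233.0]] end [[117.0, 193.0, 564.0, 251.0]]
0.3 tabface [[133.0, 260.0, 603.0, 217.0]] end [[122.0, 222.0, 581.0, 241.0]]
0.8 tabface [[145.0, 289.0, 619.0, 187.0]] end [[133.0, 265.0, 606.0, 216.0]]
1.57 tabface [[161.0, 291.0, 619.0, 145.0]] end [[153.0, 301.0, 626.0, 168.0]]
2.0 tabface [[165.0, 267.0, 606.0, 130.0]] end [[162.0, 296.0, 622.0, 144.0]]
lid front corners [[-62.0, 214.0, 653.0, 268.0], [340.0, 167.0, 481.0, 121.0]] tcp [[130.0, 260.0, 603.0, 224.0]]
```

Contact is at x ≈ −114 mm in the case frame, where the tab face lies with the hasp down (−118 nominal). I'll press a little more, then back straight off.

Request:
jog_arm(moves=[0,3,0,0,0,0,-1,0,2,0,0,0,0,-1,0,0,0,0,0,0,-1,0,0,0,0,0,0,-1])

```text
t: 24.28
ee_pos: [0.3957, -0.2047, 0.0271]
tool_rot: [[-0.098, 0.995, -0.012], [0.995, 0.098, -0.001], [0.001, -0.012, -1.0]]
wrist_force: [-15.2, -0.6, 10.9]
grip_width: 0.0003
grasp_force: 8.2
```

Request:
jog_arm(moves=[0,-6,0,0,0,0,-1,0,-12,0,0,0,0,-1,0,-14,0,0,0,0,-1,0,0,-20,0,0,0,-1,0,0,-40,0,0,0,-1,0,0,-40,0,0,0,-1,0,0,-40,0,0,0,-1,30,0,-30,0,0,0,-1])

```text
t: 24.95
ee_pos: [0.3693, -0.182, 0.2007]
tool_rot: [[-0.094, 0.996, 0.006], [0.996, 0.094, -0.003], [-0.004, 0.006, -1.0]]
wrist_force: [2.1, -0.8, 0.5]
grip_width: 0.0004
grasp_force: 0.0
```

Request:
jog_arm(moves=[40,0,-10,0,0,0,-1,40,0,-10,0,0,0,-1,40,0,-10,0,0,0,-1,40,0,-10,0,0,0,-1,40,0,0,0,0,0,-1,40,0,0,0,0,0,-1,40,0,0,0,0,0,-1,0,0,0,0,0,0,-1])

```text
t: 25.62
ee_pos: [0.3392, 0.1072, 0.2383]
tool_rot: [[-0.109, 0.994, 0.005], [0.994, 0.109, 0.003], [0.002, 0.005, -1.0]]
wrist_force: [-1.1, 0.8, 0.7]
grip_width: 0.0001
grasp_force: 0.0
```

Run:
```python
from h import *
from bench import optics
cs=(.5263,-.1919,.1056)
T=optics.read_camera("top");S=optics.read_camera("scene");S0=load("scene_shut");T0=load("top0")
def s(c,p):
    u,v=np.round(p).astype(int)[0];return c["color"][v-1:v+2,u-1:u+2].mean((0,1)).round().astype(int).tolist()
for a in(0,.15,.3,.6,1.,1.57,2.):
    m=[[-.094-.048*np.sin(a)-.012*np.cos(a),0,.073-.048*np.cos(a)+.012*np.sin(a)]]
    # tab side/top edge (upper face at .040 along strap)
    P=pose(*cs,[[-.094-.040*np.sin(a)-.014*np.cos(a),0,.073-.040*np.cos(a)+.014*np.sin(a)]])
    print(a,"now top",s(T,pix(T,P)),"scene",s(S,pix(S,P)),"| before scene",s(S0,pix(S0,P)))
# columns of top rows in front of case at y=0: profile along case -x from -.08 to -.16 at tab height
for x in np.arange(-.085,-.16,-.006):
    print(round(x,3),s(T,pix(T,pose(*cs,[[x,0,.033]]))),s(T,pix(T,pose(*cs,[[x,.03,.033]]))))
```

```text
0 now top [129, 132, 130] scene [109, 107, 106] | before scene [100, 98, 98]
0.15 now top [127, 128, 122] scene [110, 107, 106] | before scene [100, 98, 97]
0.3 now top [128, 122, 81] scene [131, 123, 103] | before scene [125, 113, 94]
0.6 now top [128, 113, 77] scene [165, 151, 101] | before scene [162, 144, 96]
1.0 now top [128, 121, 81] scene [165, 146, 99] | before scene [141, 128, 99]
1.57 now top [128, 121, 81] scene [165, 143, 96] | before scene [57, 54, 50]
2.0 now top [127, 114, 76] scene [165, 143, 96] | before scene [106, 92, 69]
-0.085 [85, 85, 84] [87, 88, 87]
-0.091 [105, 103, 99] [111, 104, 82]
-0.097 [122, 123, 120] [124, 113, 75]
-0.103 [129, 132, 131] [126, 114, 75]
-0.109 [129, 132, 130] [126, 117, 78]
-0.115 [125, 123, 104] [128, 122, 81]
-0.121 [127, 121, 80] [128, 123, 82]
-0.127 [128, 116, 78] [127, 113, 75]
-0.133 [128, 116, 77] [127, 115, 77]
-0.139 [128, 120, 80] [128, 121, 81]
-0.145 [127, 123, 83] [128, 118, 79]
-0.151 [127, 116, 77] [128, 114, 76]
-0.157 [127, 119, 79] [128, 122, 82]
```

The pixel profile shows grey metal ending at −115 mm, so the tab is flat against the case front, and bare bench where the hasp stood before. Handing in.

```bash
python3 -c "
from bench import arm
print(arm.sign_off())"
```

```text
the job is handed in; nothing more can be done
None
```

The job is handed in: the pin was pushed out and lies in the tray, the drift is back in the case and released, the lid is shut and the hasp is pressed down over the catch (the hasp checked from force and pixel readings, as the views were used up); sign-off gave no verdict.

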